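# Find the concealed catch and spring the drawer

### The job

The low drawer unit on the worktable has no handle: its drawer is held by a concealed catch, a pad lying nearly flush somewhere along the shallow channel in the unit's top. Feel along the channel with a fingertip until you find the place that gives, press it in so that the drawer springs fully open by itself, then take the hand away so the catch comes back up. Do not touch the drawer, pick nothing up, and leave the things standing around where they are.

Things in the scene. Friction and masses are not known exactly. Their poses are not given: they have to be found in the camera images.
- unit: fixed low drawer unit, aluminium, 170 (x) x 360 (y) x 85 mm high; origin at the centre of its underside, z up, the drawer front is its -x side. Its 3 mm top plate has a window 58 (x) x 152 mm (y) in the middle; a flat grey strip 3 mm lower in the window is the floor of the channel
- channel (a point): middle of the channel floor (strip top), 82 mm above the unit's underside, axes as the unit's. The catch is a grey pad 55 (x) x 45 mm (y) in a 57 x 47 mm hole of the strip, its top 1.5 mm below the strip's. Its centre has x = 0 and a y from -50 to +50 mm from here; that y differs each time and is not reported. The strip is rigid, only the pad gives
- catch (a joint): how far the catch pad is pressed in, m: 0 up, 0.007 fully in; a spring resists with about 2 N at first and 5 N fully in (a little more while it holds the drawer) and brings it back up. It lets go of the drawer at about 0.0035
- drawer (a joint): how far the drawer has slid out of the unit toward the unit's -x side, m: 0 shut, 0.045 fully open. A spring of about 4 N drives it out in about half a second once the catch is pressed in; the shut drawer cannot be pulled
- dredger: sugar dredger, plain metal shaker 72 mm across, 108 mm high, loose, behind the unit; origin at the centre of its underside; leave alone
- cup: small clear measuring cup 66 mm across, 70 mm high, loose, left of the unit; origin at the centre of its underside; leave alone
- cutter: round metal pastry cutter 48 mm across, 43 mm high, loose, right of the unit; origin at the centre of its underside; leave alone
- tip: metal piping tip (cone) 25 mm across, 40 mm high, standing loose on the unit's top plate left of the channel; origin at the centre of its underside; leave alone
- drawer_front (a point): middle of the top edge of the drawer's plain grey front plate (8 x 344 x 70 mm, no handle), 85 mm to -x of the unit's origin and 77 mm up while the drawer is shut; it moves with the drawer

How it is judged:
By the outcome, as a careful person would: the job done as asked, in the order asked, and still so for the second after the job is handed in, with the robot touching nothing.
It also fails if it takes over 48 s, if anything falls off the work surface, if the arm or the gripper's body presses on something with over 40 N, if the wrist force passes 120 N, or if a joint passes its speed limit or range.

### The arm

A 6-joint arm with a two-finger parallel gripper is mounted at the origin on a cart in front of the work surface, level with it; the furniture and walls round the work are solid. World frame = base frame: x ahead of the robot, y to its left, z up, the work surface at z = 0. Lengths are in mm, angles in rad, forces in N, time in s.
With the tool pointing down it reaches from about 250 to 850 mm from the base axis. Payload 12.5 kg.
Tool frame: the origin (TCP) lies between the finger pads; the fingertips stand 19 mm ahead of it and the grasp point (between the pads) is the TCP; z points along the fingers, y is the line along which they close (so a half turn about z gives the same grasp; the last joint's range is limited). The gripper opens to 93 mm and grips with 3 to 60 N. Pads are 15 mm wide; open, the fingers measure 128 mm over their backs; the gripper's body (75 mm by 188 mm) begins 65 mm behind the grasp point.
Start: joints at [-1.202, 0.351, 1.652, -0, 1.139, -0.085], TCP at [241.127, -494.309, 201.733] pointing down, gripper open.
Joint ranges: [-2.75, 2.75], [-0.79, 2.1], [0.01, 2.65], [-1.57, 4.71], [0.07, 3.14], [-2.87, 2.87]. Speed limits (rad/s): [2.22, 2.22, 2.79, 3.14, 3.14, 3.14].

### API

Orientations are given as a unit quaternion [x, y, z, w].
In Python, from station import r, optics gives the robot as it stands.
- The arm moves only by the tool drive_tool, never from a script. Its argument "motion" is a list that holds one entry, the list of rows, each a list of 7 numbers: the turn, a rotation vector about the tool's x, y, z in rad, then the shift along the tool's x, y, z in m, then the opening, from 0 (shut) to 1 (fully open). A call has 1 to 8 rows; each row is the pose to reach, as a shift and turn from the pose commanded when the call began, along the tool's axes at that moment; what a row does not reach only later rows make up. A row lasts 1/8 s, in which the tool goes at most 62.5 mm and 10.7 degrees, less where a joint would pass 70% of its speed; a pose out of reach is approached as far as the arm can. A call with a gripper value outside its range is refused whole. The fingers move at their own pace and stop on an object; the grip force is fixed at half the most. Time passes only in rows, so rows that repeat a pose let the fingers close. It gives the time, the measured TCP pose, the force, the opening and the grip force at its end, in the units of the state.
- r.get_state(): the state, without advancing time (a new reading comes with each control period).
- optics.get_image(name): name is "scene" or "side" or "wrist"; returns the picture (400x640x3 uint8, red, green, blue); there is no depth.
- optics.camera_info(name): a dict with "K" (3x3 intrinsics, pixels), "rvec" (rotation vector, rad) and "tvec" (3), from world to camera coordinates, as OpenCV has them; the wrist camera has in their place "T_tool_cam" (4x4, takes a point from camera to tool coordinates, whose origin is the TCP and whose axes are the flange's). Camera axes: x right, y down, z forward; pixel columns grow to the right and rows downward; lengths in mm; the calibration is good to about 2 mm. A picture is of the moment at which its call begins: read the wrist's pose just before it. camera_info takes no time and is no camera call.
- r.hand_in(): hands the job in; it is judged then, once.
The state is a dict: "time_s": time; "qpos": joint angles; "qd": joint speeds; "joint_torque": joint torques, N m; "position": TCP position; "eef_rot": TCP orientation; "ft_force": force on the tool from outside, world axes, zero at the start; "moment": the same for the moment, N m; "opening": finger opening in mm; "grasp_force": force on a finger pad.
Only numpy, scipy, OpenCV 4.12 (cv2) and the standard library are available. Lean on these libraries where they do the work, as an engineer would, in place of code of your own. Each camera call takes 0.05 s, during which the arm holds its last target. There are 200 camera calls.

## Working session

There is one attempt and no reset: what is moved stays moved. The work goes in short steps, Python scripts to look and compute and a tool call to move; the robot and the scene stay as the last step left them, time stands still between calls to the robot, and variables do not carry over. Pictures are saved under pics/ and viewed, at most 10 in all, crops included, and the job is handed in when it is done.

Besides the shell and the picture viewer there is one more tool, called after ">>>" as a command line: name --argument value ..., lists and objects as JSON in quotes. drive_tool: Moves the arm, as the interface text tells. Its arguments: {"type":"object","properties":{"motion":{"type":"array"}},"required":["motion"]}

```bash
mkdir -p pics
python3 - <<'E'
from station import r, optics
import cv2,numpy as np
s=r.get_state();print({k:np.round(v,3) for k,v in s.items() if k in('time_s','position','eef_rot','ft_force','opening')})
for n in("scene","side"):
    cv2.imwrite(f"pics/{n}.png",optics.get_image(n)[:,:,::-1]); i=optics.camera_info(n)
    print(n,i); 
print(optics.camera_info("wrist"))
E
```

```text
{'time_s': np.float64(0.0), 'position': array([ 240.989, -493.965,  201.186]), 'eef_rot': array([ 0.974,  0.225, -0.   , -0.001]), 'ft_force': array([ 1.11 , -0.157,  0.603]), 'opening': np.float64(92.999)}
scene {'K': array([[483.11930836,   0.        , 317.04108205],
       [  0.        , 483.11930836, 200.6649348 ],
       [  0.        ,   0.        ,   1.        ]]), 'rvec': array([ 1.04045447, -2.35972281,  1.12311487]), 'tvec': array([ 467.53904468,  340.12855494, 1335.27701531])}
side {'K': array([[404.8105382 ,   0.        , 319.97177783],
       [  0.        , 404.8105382 , 196.29069035],
       [  0.        ,   0.        ,   1.        ]]), 'rvec': array([ 1.98873042,  1.31685762, -0.60044387]), 'tvec': array([-279.33174305, -304.69508968, 1731.82426874])}
{'K': array([[316.42057878,   0.        , 320.67384314],
       [  0.        , 316.42057878, 198.24387751],
       [  0.        ,   0.        ,   1.        ]]), 'T_tool_cam': array([[-1.21933023e-03, -9.61894221e-01, -2.73419131e-01,
         7.60181820e+01],
       [ 9.99999006e-01, -1.36631645e-03,  3.47169862e-04,
         8.57782049e-01],
       [-7.07517740e-04, -2.73418436e-01,  9.61894931e-01,
        -1.82855148e+02],
       [ 0.00000000e+00,  0.00000000e+00,  0.00000000e+00,
         1.00000000e+00]])}
```

View pics/scene.png

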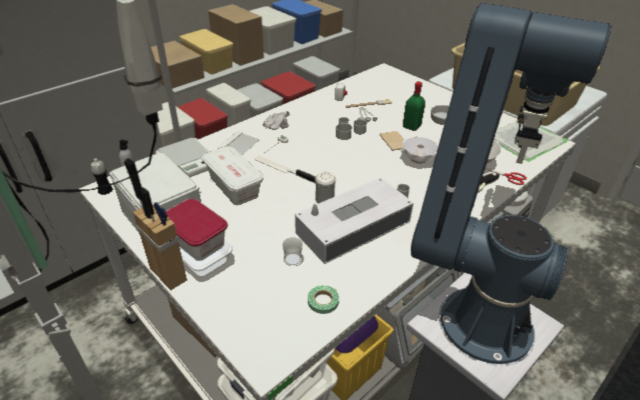

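View pics/side.png

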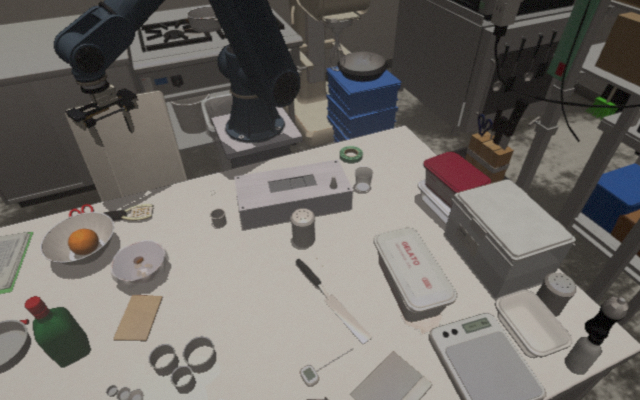

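The scene view shows the unit at px 297–411 × 180–255, with the channel at about (358,207). The side view shows it at 236–352 × 165–220, with the channel at about (292,183). I'll enlarge both.

Run:
```python
import cv2,numpy as np
a=cv2.imread("pics/scene.png")[165:265,285:425]; b=cv2.imread("pics/side.png")[155:255,225:385]
a=cv2.resize(a,(784,560),interpolation=cv2.INTER_CUBIC)[:, :];b=cv2.resize(b,(800,500),interpolation=cv2.INTER_CUBIC)
cv2.imwrite("pics/a.png",a);cv2.imwrite("pics/b.png",b)
```

```text
(no output)
```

View pics/a.png

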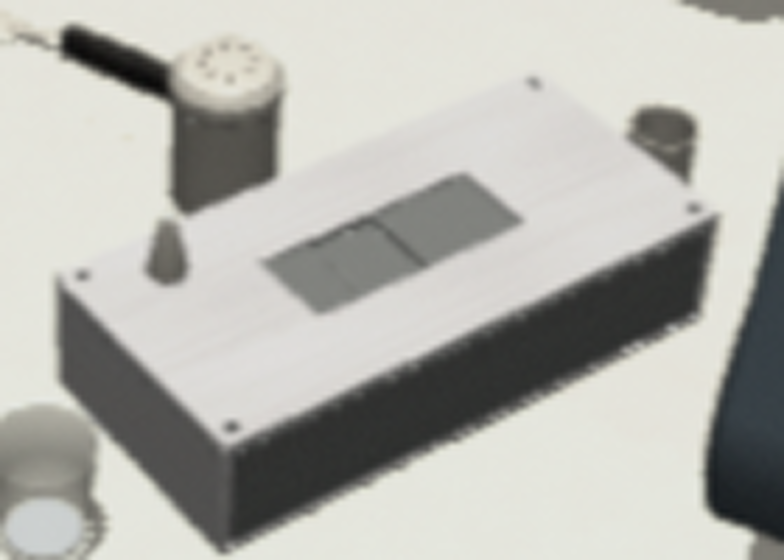

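View pics/b.png

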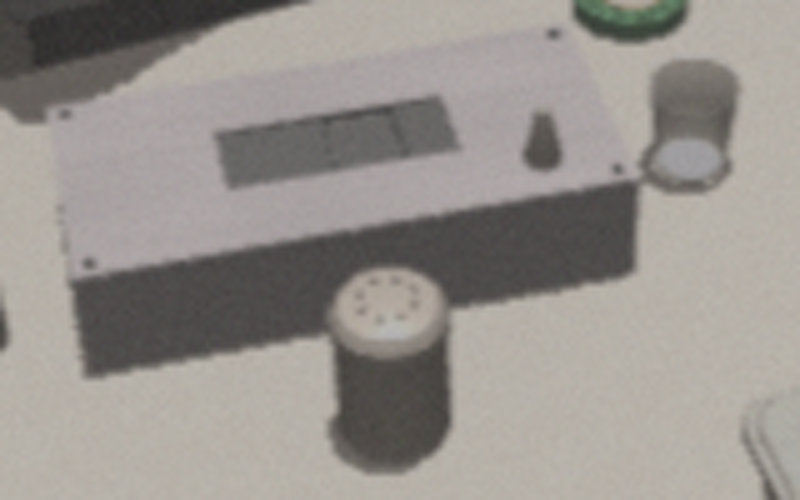

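The crops show the catch outline in the channel's left half. In the scene crop its right edge runs (370,220)–(425,268) and its left edge is near (325,260). In the side crop its edges are at x≈328 and x≈400. I'll cast rays for these.

```bash
cat > h.py <<'E'
import cv2,numpy as np
from station import r,optics
def ray(name,px,z):
    i=optics.camera_info(name);R=cv2.Rodrigues(i["rvec"])[0];c=-R.T@i["tvec"]
    d=R.T@np.linalg.inv(i["K"])@np.array([px[0],px[1],1.]);return c+d*(z-c[2])/d[2]
E
python3 - <<'E'
from h import *
def A(p,z):return ray("scene",(np.array(p)+.5)/5.6-.5+[285,165],z)
def B(p,z):return ray("side",(np.array(p)+.5)/5-.5+[225,155],z)
def rep(f,c,win,pads,tip):
    P=np.array([f(p,85) for p in c]);o=P.mean(0)   # order: -x+y, -x-y, +x-y, +x+y
    ey=(P[0]-P[1]+P[3]-P[2]);ya=np.arctan2(-ey[0],ey[1])
    print("centre",o.round(1),"yaw",ya.round(4),"sides",[np.linalg.norm(P[k]-P[k-1]).round(1) for k in range(4)])
    W=np.array([f(p,85) for p in win]);print("win",W.mean(0).round(1),[np.linalg.norm(W[k]-W[k-1]).round(1) for k in range(4)])
    ex=np.array([np.cos(ya),np.sin(ya)]);ey=np.array([-ex[1],ex[0]])
    for p in pads+tip:
        q=f(p,82 if p in pads else 85)[:2];print(p,q.round(1),"local",((q-o[:2])@ex).round(1),((q-o[:2])@ey).round(1))
rep(A,[(228,443),(718,213),(533,75),(58,280)],[(318,314),(522,221),(465,173),(262,262)],[(370,220),(425,268),(307,247),(345,287)],[(167,278)])
rep(B,[(570,27),(50,112),(73,278),(640,180)],[(441,96),(216,132),(229,188),(459,150)],[(325,118),(330,167),(392,105),(408,157)],[(543,162)])
for n,p,z in[("scene",(285+222/5.6,165+70/5.6),108),("side",(225+390/5,155+308/5),108),("scene",(285+662/5.6,165+128/5.6),43),("side",(225+695/5,155+168/5),0)]:print(n,ray(n,p,z).round(1))
E
```

```text
centre [517.6  -8.7  85. ] yaw -0.1484 sides [np.float64(161.7), np.float64(353.6), np.float64(165.1), np.float64(355.0)]
win [519.9 -11.1  85. ] [np.float64(53.9), np.float64(149.5), np.float64(53.6), np.float64(150.0)]
(370, 220) [544.9 -17.5] local 28.2 -4.7
(425, 268) [493.5 -10.1] local -23.7 -5.0
(307, 247) [552.3  27.7] local 28.9 41.1
(345, 287) [512.7  36.4] local -11.5 43.8
(167, 278) [583.9 109.5] local 48.1 126.7
centre [525.3 -12.3  85. ] yaw -0.153 sides [np.float64(165.5), np.float64(357.5), np.float64(162.9), np.float64(356.9)]
win [521.5 -11.8  85. ] [np.float64(56.9), np.float64(150.5), np.float64(57.0), np.float64(149.3)]
(325, 118) [492.8 -10.3] local -32.4 -2.9
(330, 167) [540.7 -23.8] local 16.9 -9.0
(392, 105) [497.8  35.1] local -34.4 42.7
(408, 157) [551.5  25.7] local 20.1 41.5
(543, 162) [593.9 102. ] local 50.3 123.4
scene [682.7 -28.9 108. ]
side [702.5 -41.7 108. ]
scene [ 512.6 -258.2   43. ]
side [555. 238.   0.]
```

The unit centre is about (521,−11) with yaw ≈ −0.15. The catch spans local y ≈ −5 to 42, so its centre is near +18.5, which is world (524, 7). I'll fly there at the current height with the fingers closing and the tool's y turned along the unit's x.

>>> drive_tool --motion '[[[0, 0, -0.1, 0.047, -0.033, 0, 0], [0, 0, -0.2, 0.095, -0.065, 0, 0], [0, 0, -0.3, 0.142, -0.098, 0, 0], [0, 0, -0.4, 0.19, -0.13, 0, 0], [0, 0, -0.5, 0.237, -0.163, 0, 0], [0, 0, -0.6, 0.284, -0.196, 0, 0], [0, 0, -0.7, 0.332, -0.228, 0, 0], [0, 0, -0.8, 0.379, -0.261, 0, 0]]]'

```text
time_s: 1.1
position: [468.0, -91.7, 201.7]
eef_rot: [0.809, 0.588, -0.0, -0.0]
ft_force: [1.3, -1.4, 0.2]
opening: 17.4
grasp_force: 0.0
```

>>> drive_tool --motion '[[[0, 0, -0.08, 0.055, 0.011, 0, 0], [0, 0, -0.164, 0.1, 0.02, 0, 0], [0, 0, -0.164, 0.111, 0.023, 0, 0], [0, 0, -0.164, 0.111, 0.023, 0, 0], [0, 0, -0.164, 0.111, 0.023, 0, 0]]]'

```text
time_s: 1.72
position: [523.3, 3.6, 201.7]
eef_rot: [0.76, 0.65, -0.0, -0.0]
ft_force: [0.2, -0.5, 0.4]
opening: 0.7
grasp_force: 0.0
```

Run:
```python
from h import *
from scipy.spatial.transform import Rotation as Ro
s=r.get_state();im=optics.get_image("wrist");cv2.imwrite("pics/w.png",im[:,:,::-1])
np.savez("w.npz",p=s["position"],q=s["eef_rot"]);print(s["position"],s["eef_rot"],s["ft_force"],s["opening"])
```

```text
[523.29858179   3.61223132 201.67525264] [ 7.59657689e-01  6.50323107e-01 -2.13774138e-04 -7.44686746e-05] [ 0.18502597 -0.45992596  0.35277918] 0.7104399293881781
```

View pics/w.png

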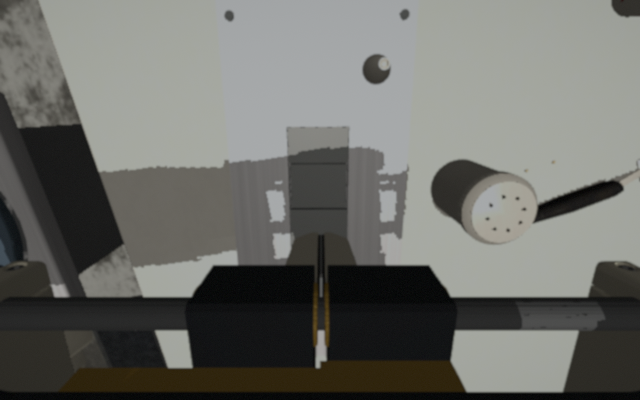

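The wrist view shows the channel (columns 287–349) with its left end at row 127. Gap lines are at rows 163 and 208, and the fingers hide the rest.

Run:
```python
from h import *
from scipy.spatial.transform import Rotation as Ro
d=np.load("w.npz");R=Ro.from_quat(d["q"]).as_matrix();i=optics.camera_info("wrist");T=i["T_tool_cam"]
c=R@T[:3,3]+d["p"]
def w(u,v,z):
    a=R@T[:3,:3]@np.linalg.inv(i["K"])@[u,v,1.];return (c+a*(z-c[2])/a[2]).round(1)
for p in[(287,127,85),(349,127,85),(290,163,82),(348,163,82),(290,208,82),(348,208,82),(229,15,85),(405,14,85),(376,78,85)]:print(p,w(*p))
```

```text
(287, 127, 85) [502.1  66.1  85. ]
(349, 127, 85) [558.8  57.2  85. ]
(290, 163, 82) [498.4  32.2  82. ]
(348, 163, 82) [553.6  23.5  82. ]
(290, 208, 82) [490.1 -12.5  82. ]
(348, 208, 82) [547.6 -21.6  82. ]
(229, 15, 85) [470.8 164.6  85. ]
(405, 14, 85) [617.7 142.3  85. ]
(376, 78, 85) [588.   95.6  85. ]
```

The catch centre comes out at (522, 5), which agrees with the first estimate, and the hand is already over it. Descending to just above the plate.

>>> drive_tool --motion '[[[0, 0, 0, 0, 0, 0.04, 0], [0, 0, 0, 0, 0, 0.075, 0], [0, 0, 0, 0, 0, 0.092, 0], [0, 0, 0, 0, 0, 0.096, 0], [0, 0, 0, 0, 0, 0.096, 0]]]'

```text
time_s: 2.4
position: [524.3, 4.5, 106.6]
eef_rot: [0.759, 0.651, 0.0, 0.0]
ft_force: [-1.0, 0.3, 0.4]
opening: 0.7
grasp_force: 0.0
```

>>> drive_tool --motion '[[[0, 0, 0, 0, 0, 0.002, 0], [0, 0, 0, 0, 0, 0.004, 0], [0, 0, 0, 0, 0, 0.006, 0], [0, 0, 0, 0, 0, 0.007, 0], [0, 0, 0, 0, 0, 0.007, 0]]]'

```text
time_s: 3.02
position: [523.8, 4.7, 98.7]
eef_rot: [0.759, 0.651, -0.0, -0.0]
ft_force: [0.5, -0.1, -1.5]
opening: 0.7
grasp_force: 0.0
```

The tip is at 79.7 mm, below the strip top, with only light force, so it is over the pad. Pressing in.

>>> drive_tool --motion '[[[0, 0, 0, 0, 0, 0.001, 0], [0, 0, 0, 0, 0, 0.002, 0], [0, 0, 0, 0, 0, 0.003, 0], [0, 0, 0, 0, 0, 0.004, 0], [0, 0, 0, 0, 0, 0.005, 0], [0, 0, 0, 0, 0, 0.005, 0], [0, 0, 0, 0, 0, 0.005, 0], [0, 0, 0, 0, 0, 0.005, 0]]]'

```text
time_s: 4.03
position: [523.8, 4.7, 93.8]
eef_rot: [0.759, 0.651, 0.0, 0.0]
ft_force: [0.6, 0.9, -0.2]
opening: 0.4
grasp_force: 0.0
```

Run:
```python
from h import *
a=cv2.imread("pics/scene.png")[165:265,285:425]
o=optics.get_image("scene")[165:265,285:425,::-1]
cv2.imwrite("pics/p.png",cv2.resize(np.hstack([a,o]),None,fx=2.8,fy=2.8,interpolation=cv2.INTER_CUBIC))
```

```text
(no output)
```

View pics/p.png

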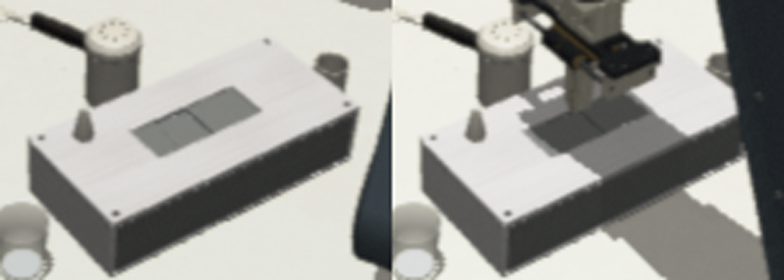

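The right-hand crop shows the drawer still shut, with the fingertip over the catch at about (580,108). The force is about 0, so the tip isn't touching yet. I'll keep going down in small steps and watch the force.

>>> drive_tool --motion '[[[0, 0, 0, 0, 0, 0.001, 0], [0, 0, 0, 0, 0, 0.002, 0], [0, 0, 0, 0, 0, 0.003, 0], [0, 0, 0, 0, 0, 0.003, 0]]]'

```text
time_s: 4.58
position: [523.8, 4.7, 90.6]
eef_rot: [0.759, 0.651, -0.0, -0.0]
ft_force: [-0.5, -0.2, -0.7]
opening: 0.5
grasp_force: 0.0
```

Run:
```python
from h import *
b=optics.get_image("side")[130:230,225:385,::-1];cv2.imwrite("pics/s2.png",cv2.resize(b,(800,500),interpolation=cv2.INTER_CUBIC))
i=optics.camera_info("side");p=r.get_state()["position"]
for z in(90,80,71):
    q=cv2.projectPoints(np.array([[p[0],p[1],z]]),i["rvec"],i["tvec"],i["K"],None)[0].ravel();print(z,(q-[225,130])*5)
```

```text
90 [359.90309344 253.48397565]
80 [360.6891104  265.26305612]
71 [361.38972506 275.76231601]
```

View pics/s2.png

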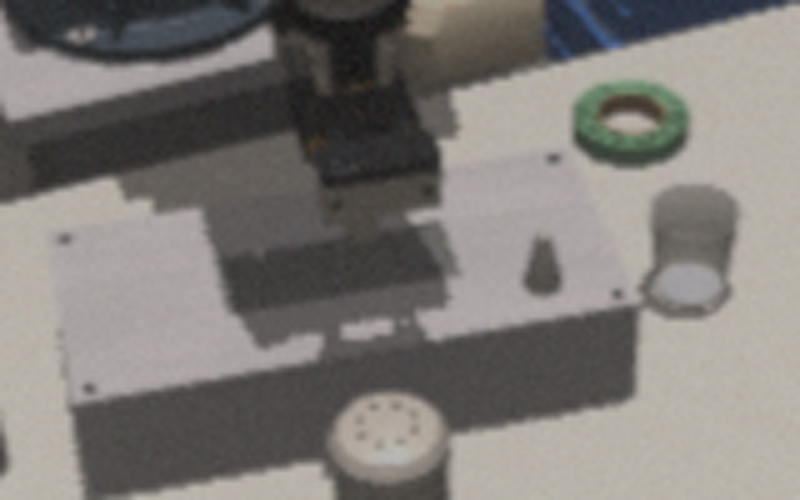

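The side crop shows the fingertip end at about (362,237), above the row predicted for the 19 mm tip length (about 276). The shut fingers must reach less far than stated. There's room to go lower, guarded by force.

>>> drive_tool --motion '[[[0, 0, 0, 0, 0, 0.001, 0], [0, 0, 0, 0, 0, 0.002, 0], [0, 0, 0, 0, 0, 0.003, 0], [0, 0, 0, 0, 0, 0.004, 0], [0, 0, 0, 0, 0, 0.004, 0]]]'

```text
time_s: 5.25
position: [523.8, 4.7, 86.6]
eef_rot: [0.759, 0.651, -0.0, -0.0]
ft_force: [0.0, -0.3, -0.1]
opening: 0.5
grasp_force: 0.0
```

>>> drive_tool --motion '[[[0, 0, 0, 0, 0, 0.001, 0], [0, 0, 0, 0, 0, 0.002, 0], [0, 0, 0, 0, 0, 0.003, 0], [0, 0, 0, 0, 0, 0.003, 0]]]'

```text
time_s: 5.75
position: [523.8, 4.8, 83.6]
eef_rot: [0.759, 0.651, -0.0, -0.0]
ft_force: [-0.2, 0.2, -0.7]
opening: 0.3
grasp_force: 0.0
```

Run:
```python
from h import *
p=r.get_state()["position"];out=[]
for n,x,y in(("scene",310,150),("side",245,130)):
    im=optics.get_image(n)[y:y+80,x:x+100,::-1];im=np.clip(im.astype(float)*1.8,0,255).astype(np.uint8)
    im=cv2.resize(im,(400,320),interpolation=cv2.INTER_CUBIC);i=optics.camera_info(n)
    for z in(105,95,85,75,65):
        q=cv2.projectPoints(np.array([[p[0],p[1],z]]),i["rvec"],i["tvec"],i["K"],None)[0].ravel();q=(q-[x,y])*4
        print(n,z,q.round());cv2.circle(im,tuple(int(v) for v in q),1,(0,0,255) if z!=85 else (0,255,0),-1)
    out.append(im)
cv2.imwrite("pics/z.png",cv2.resize(np.hstack(out),None,fx=1,fy=1))
```

```text
scene 105 [164. 218.]
scene 95 [163. 227.]
scene 85 [163. 237.]
scene 75 [162. 246.]
scene 65 [161. 255.]
side 105 [207. 188.]
side 95 [208. 198.]
side 85 [208. 207.]
side 75 [209. 217.]
side 65 [210. 226.]
```

View pics/z.png

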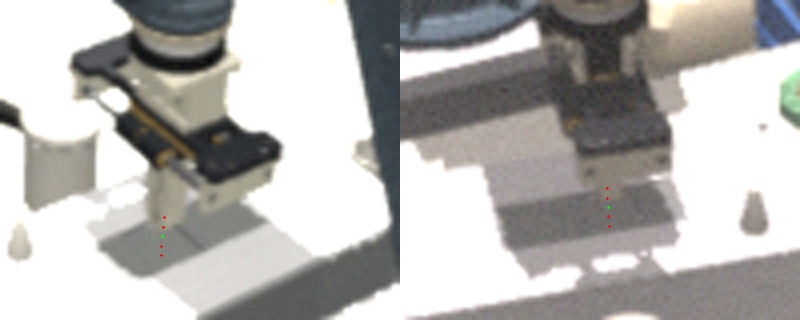

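The enlarged views show the finger's lower end near (165,226) in the scene half, at z≈95–100. It is still clearly above the catch, so I'll keep descending under force guard.

>>> drive_tool --motion '[[[0, 0, 0, 0, 0, 0.002, 0], [0, 0, 0, 0, 0, 0.004, 0], [0, 0, 0, 0, 0, 0.006, 0], [0, 0, 0, 0, 0, 0.008, 0], [0, 0, 0, 0, 0, 0.008, 0]]]'

```text
time_s: 6.48
position: [523.7, 4.7, 75.6]
eef_rot: [0.759, 0.651, -0.0, -0.0]
ft_force: [0.4, -0.1, -0.1]
opening: 0.2
grasp_force: 0.0
```

>>> drive_tool --motion '[[[0, 0, 0, 0, 0, 0.001, 0], [0, 0, 0, 0, 0, 0.002, 0], [0, 0, 0, 0, 0, 0.003, 0], [0, 0, 0, 0, 0, 0.003, 0]]]'

```text
time_s: 6.98
position: [523.8, 4.7, 72.7]
eef_rot: [0.759, 0.651, -0.0, -0.0]
ft_force: [-0.1, 0.3, 0.1]
opening: 0.8
grasp_force: 0.0
```

>>> drive_tool --motion '[[[0, 0, 0, 0, 0, 0.001, 0], [0, 0, 0, 0, 0, 0.002, 0], [0, 0, 0, 0, 0, 0.003, 0], [0, 0, 0, 0, 0, 0.003, 0]]]'

```text
time_s: 7.48
position: [523.8, 4.7, 69.6]
eef_rot: [0.759, 0.651, -0.0, -0.0]
ft_force: [-0.0, 0.3, -0.3]
opening: 0.6
grasp_force: 0.0
```

>>> drive_tool --motion '[[[0, 0, 0, 0, 0, 0.001, 0], [0, 0, 0, 0, 0, 0.002, 0], [0, 0, 0, 0, 0, 0.002, 0]]]'

```text
time_s: 7.85
position: [523.8, 4.7, 67.6]
eef_rot: [0.759, 0.651, -0.0, -0.0]
ft_force: [-0.0, -0.8, 0.3]
opening: 0.2
grasp_force: 0.0
```

Run:
```python
from h import *
p=r.get_state()["position"];out=[]
for n,x,y in(("scene",310,160),("side",245,140)):
    im=optics.get_image(n)[y:y+80,x:x+80,::-1];im=np.clip(im.astype(float)*(1.4 if n=="scene" else 1.9),0,255).astype(np.uint8)
    out.append(cv2.resize(im,(400,400),interpolation=cv2.INTER_CUBIC))
    i=optics.camera_info(n)
    for z in(95,85,75):
        q=cv2.projectPoints(np.array([[p[0],p[1],z]]),i["rvec"],i["tvec"],i["K"],None)[0].ravel();print(n,z,((q-[x,y])*5).round())
cv2.imwrite("pics/z2.png",np.hstack(out))
```

```text
scene 95 [204. 234.]
scene 85 [203. 246.]
scene 75 [202. 258.]
side 95 [260. 198.]
side 85 [260. 209.]
side 75 [261. 221.]
```

View pics/z2.png

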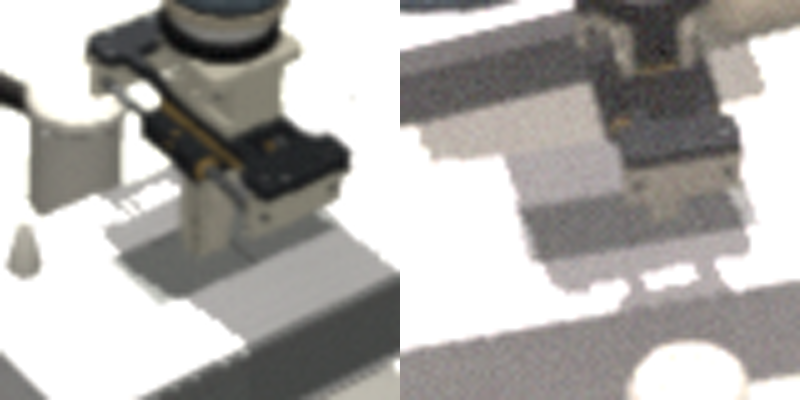

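Here the finger's lower end is at about (205,257) in the scene half and (660,220) in the side half, so z≈80 and it is at the catch surface. Now I'll press slowly.

>>> drive_tool --motion '[[[0, 0, 0, 0, 0, 0.001, 0], [0, 0, 0, 0, 0, 0.002, 0], [0, 0, 0, 0, 0, 0.002, 0]]]'

```text
time_s: 8.32
position: [523.7, 4.7, 65.6]
eef_rot: [0.759, 0.651, -0.0, -0.0]
ft_force: [-0.7, 0.0, -0.5]
opening: 0.5
grasp_force: 0.0
```

>>> drive_tool --motion '[[[0, 0, 0, 0, 0, 0.001, 0], [0, 0, 0, 0, 0, 0.002, 0], [0, 0, 0, 0, 0, 0.002, 0]]]'

```text
time_s: 8.7
position: [523.8, 4.7, 63.7]
eef_rot: [0.759, 0.651, 0.0, 0.0]
ft_force: [0.1, 0.6, 1.4]
opening: 0.4
grasp_force: 0.3
```

Contact is starting: +1.4 N and pad force 0.3.

>>> drive_tool --motion '[[[0, 0, 0, 0, 0, 0.001, 0], [0, 0, 0, 0, 0, 0.002, 0], [0, 0, 0, 0, 0, 0.002, 0]]]'

```text
time_s: 9.07
position: [523.9, 4.7, 61.8]
eef_rot: [0.759, 0.651, 0.0, 0.0]
ft_force: [0.3, -0.5, 3.8]
opening: 0.3
grasp_force: 1.8
```

>>> drive_tool --motion '[[[0, 0, 0, 0, 0, 0.001, 0], [0, 0, 0, 0, 0, 0.002, 0], [0, 0, 0, 0, 0, 0.002, 0]]]'

```text
time_s: 9.45
position: [524.0, 4.7, 59.7]
eef_rot: [0.759, 0.651, 0.0, 0.0]
ft_force: [0.6, 0.1, 3.1]
opening: 0.7
grasp_force: 1.7
```

It gives by about 4 mm at 3–4 N, as the catch should. A touch more, hold for the drawer, then check.

>>> drive_tool --motion '[[[0, 0, 0, 0, 0, 0.001, 0], [0, 0, 0, 0, 0, 0.0015, 0], [0, 0, 0, 0, 0, 0.0015, 0], [0, 0, 0, 0, 0, 0.0015, 0], [0, 0, 0, 0, 0, 0.0015, 0]]]'

```text
time_s: 10.07
position: [523.9, 4.7, 58.3]
eef_rot: [0.759, 0.651, 0.0, 0.0]
ft_force: [0.6, 0.5, 3.2]
opening: 0.3
grasp_force: 1.9
```

Run:
```python
from h import *
o=optics.get_image("scene")[:,:,::-1];cv2.imwrite("pics/d.png",o);a=cv2.imread("pics/scene.png")
d=cv2.absdiff(a,o).max(2)>30
i=optics.camera_info("scene")
# count changed pixels left of hand's shadow, on table just before the drawer front's left half
ex=np.array([.989,-.149]);ey=np.array([.149,.989])
for lx in(-95,-105,-115,-125,-140):
    P=[np.r_[np.array([521,-11])+lx*ex+ly*ey,77] for ly in(60,90,120,150)]
    q=cv2.projectPoints(np.array(P),i["rvec"],i["tvec"],i["K"],None)[0].reshape(-1,2).round().astype(int)
    print(lx,[(a[v,u].tolist(),o[v,u].tolist()) for u,v in q])
```

```text
-95 [([47, 49, 48], [121, 123, 124]), ([47, 48, 47], [122, 124, 125]), ([49, 51, 50], [122, 124, 126]), ([48, 49, 49], [120, 123, 124])]
-105 [([47, 48, 48], [121, 124, 125]), ([47, 48, 46], [121, 122, 124]), ([48, 48, 48], [120, 122, 123]), ([48, 50, 49], [122, 123, 124])]
-115 [([48, 50, 48], [119, 121, 122]), ([50, 51, 49], [119, 121, 122]), ([48, 50, 48], [119, 121, 122]), ([49, 50, 48], [119, 121, 122])]
-125 [([48, 48, 48], [135, 139, 138]), ([46, 49, 47], [126, 128, 129]), ([47, 48, 46], [126, 128, 128]), ([48, 50, 49], [120, 122, 122])]
-140 [([80, 81, 82], [53, 55, 55]), ([93, 94, 95], [53, 55, 54]), ([94, 96, 97], [56, 56, 55]), ([93, 96, 96], [54, 55, 55])]
```

The pixels show the drawer's top out to local x≈−130, which is fully open (45 mm). Lifting straight up, slowly at first.

>>> drive_tool --motion '[[[0, 0, 0, 0, 0, -0.004, 0], [0, 0, 0, 0, 0, -0.012, 0], [0, 0, 0, 0, 0, -0.03, 0], [0, 0, 0, 0, 0, -0.07, 0], [0, 0, 0, 0, 0, -0.11, 0], [0, 0, 0, 0, 0, -0.14, 0], [0, 0, 0, 0, 0, -0.15, 0], [0, 0, 0, 0, 0, -0.15, 0]]]'

```text
time_s: 11.12
position: [523.5, 4.8, 207.9]
eef_rot: [0.759, 0.651, -0.0, -0.0]
ft_force: [-0.4, 0.3, -0.6]
opening: 0.6
grasp_force: 0.0
```

Run:
```python
from h import *
o=optics.get_image("scene")[160:270,270:430,::-1];b=optics.get_image("side")[140:250,215:375,::-1]
cv2.imwrite("pics/f.png",cv2.resize(np.hstack([o,b]),None,fx=2.5,fy=2.5,interpolation=cv2.INTER_CUBIC))
s=r.get_state();print(s["time_s"],s["position"],s["ft_force"])
```

```text
11.225 [523.12350751   4.75954136 206.93268384] [ 0.12564091 -0.17342402 -0.43266291]
```

View pics/f.png

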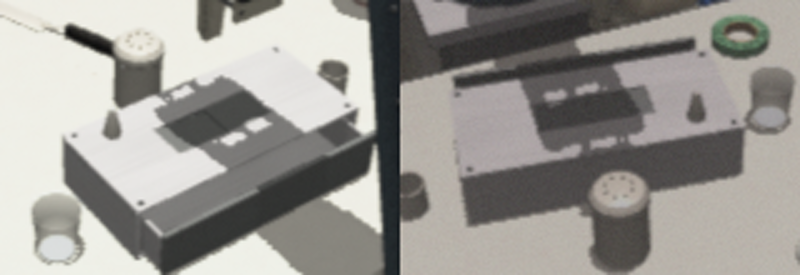

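The drawer stands open along the unit's front (scene half, about (260,200)). The dredger, cup, cutter and piping tip look unmoved and the hand is clear. Handing in.

```bash
python3 -c "
from station import r
print(r.hand_in())"
```

```text
the job is handed in; nothing more can be done
None
```

The catch was pressed at about 18 mm left of the channel's middle, the drawer sprang fully open, and the hand is clear above the unit; everything around it looks unmoved, and the job was handed in at about 11 s, though I didn't separately confirm the pad rose again.

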